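# Turn the leaf of the picture recipe stand

### The arm

A 6-joint arm with a two-finger parallel gripper is mounted at the origin on the work surface. World frame = base frame: x ahead of the robot, y to its left, z up, the work surface at z = 0. Lengths are in mm, angles in rad, forces in N, time in s.
With the tool pointing down it reaches from about 400 to 925 mm from the base axis. Payload 12.5 kg.
Tool frame: the origin (TCP) lies on the centre line of the jaws, within the pads' length; the fingertips stand 19 mm ahead of it and the grasp point (between the pads) is the TCP; z points along the fingers, y is the line along which they close (so a half turn about z gives the same grasp; the last joint's range is limited). The gripper opens to 95 mm and grips with 3 to 60 N. Pads are 20 mm wide; open, the fingers measure 119 mm over their backs; the gripper's body (75 mm by 180 mm) begins 59 mm behind the grasp point.
Start: joints at [-1.418, 0.491, 1.559, -0, 1.092, -0.106], TCP at [159.973, -604.196, 233.661] pointing down, gripper open.
Joint ranges: [-3.1, 3.1], [-0.84, 2.19], [0.05, 2.79], [-1.13, 4.28], [0.06, 2.93], [-2.69, 2.69]. Speed limits (rad/s): [2.22, 2.22, 2.79, 3.14, 3.14, 3.14].

### API

Orientations are given as [roll, pitch, yaw] about the fixed x, y, z axes, in that order (R = Rz(yaw) Ry(pitch) Rx(roll)).
In Python, from cell import state, read_camera, job_done gives the robot as it stands.
- The arm moves only by the tool arm_command, never from a script. Its argument "deltas" is a list of rows, each an object of numbers: "dx", "dy", "dz": the shift along the world's x, y, z in m; "yaw": the turn about the world's z in degrees. In form: [{"dx": .., "dy": .., "dz": .., "yaw": ..}, ...]. A call has 1 to 20 rows; each row shifts and turns the commanded pose from where the row before left it; what a row does not reach is not made up. A row lasts 1/10 s, in which the tool goes at most 50 mm and 8.59 degrees, less where a joint would pass 70% of its speed; a pose out of reach is approached as far as the arm can. A call with a gripper value outside its range is refused whole. "gripper" is the finger opening in m, from 0 to 0.0951, set as the call begins (left out, the last holds). The fingers move at their own pace and stop on an object; the grip force is fixed at half the most. Time passes only in rows, so rows that do not move let the fingers close. It gives the time, the measured TCP pose, the force, the opening and the grip force at its end, in the units of the state.
- state(): the state, without advancing time (a new reading comes with each control period).
- read_camera(name): name is "side" or "top"; returns a dict with "color" (400x640x3 uint8, red, green, blue), "range_z" (400x640 float32, mm along the optical axis (not along the pixel's ray), 0 where there is no reading), "fx", "fy", "cx", "cy" (pixels), "k1" (the pictures are not rectified: a ray, as slopes to the right and down, at radius r is drawn at 1 + k1 r^2 times it, then the intrinsics apply), "extrinsics" (4x4, takes a point from camera to world coordinates). Camera axes: x right, y up, looking along -z (the intrinsics and any distortion apply to the point x, -y, -z); pixel columns grow to the right and rows downward; lengths in mm; the calibration is good to about 2 mm. A picture is of the moment at which its call begins.
- job_done(): hands the job in; it is judged then, once.
The state is a dict: "t": time; "joints": joint angles; "qvel": joint speeds; "tau": joint torques, N m; "eef_pos": TCP position; "tcp_rot": TCP orientation; "ft_force": force on the tool from outside, world axes, zero at the start; "moment": the same for the moment, N m; "opening": opening from 0.0 (shut) to 1.0 (fully open); "grip_force": force on a finger pad.
Only numpy, scipy, OpenCV 4.12 (cv2) and the standard library are available. Lean on these libraries where they do the work, as an engineer would, in place of code of your own. Each camera call takes 0.05 s, during which the arm holds its last target. There are 200 camera calls.

### The job

Turn the rigid picture leaf of the wooden recipe stand over its brass spine with the fingertips, from the side where it lies now to lie flat on the other side, blue face up, then move clear of it. Only push it from one face at a time: do not pinch it between the fingers or fling it, and leave the stand, salt box, jug lid and skimmer where they are.

Things in the scene. Friction and masses are not known exactly. Their poses are not given: they have to be found in the camera images.
- stand: Loose 1.6 kg wooden recipe stand; origin: centre of underside, z up, x along the spine (roughly away from the robot), y to the side where the leaf lies at the start (robot's left). Base 160 (x) by 180 (y) by 14 mm. Two pale rest blocks, 100 mm in x, over y = 12 to 87 and -12 to -87 mm, tops 57 mm up. Steel posts, 18 mm wide, at x = +-66 mm, 68 mm high, carry the spine.
- spine_mid (a point): Middle of the brass spine (the hinge axis, 8 mm thick rod along the stand's x), on the stand 60 mm above the shelf; axes as the stand's.
- leaf (a joint): Turn of the leaf, rad: 0 = flat on the +y rest (white face up), 1.57 = upright, 3.14 = flat on the -y rest (blue face up), with stops at 0 and 3.14. The hinge is stiff: the leaf stays at any angle where it is left, and takes about 2 N at its free edge to move. It starts flat or up to 0.45 rad raised.
- leaf_edge (a point): Middle of the leaf's free edge, at mid thickness, 130 mm from the spine axis; its y axis points from the spine out to the free edge, its z axis out of the white face, its x axis along the spine. When the leaf is flat on the starting side this edge overhangs the rest block by 43 mm, with 57 mm of free height under the leaf.
- sheet_white: White half of the leaf (face with a picture of a pan), up at the start: 102 mm along the spine, 3 mm thick, bonded to the blue half and 4 mm smaller on the outer edges. Origin on the spine axis, axes as the leaf_edge point.
- sheet_blue: Blue half of the leaf (face with three coloured dots), underneath at the start: 110 mm along the spine, reaching 130 mm from the spine axis, 3 mm thick. The whole leaf is 6 mm thick, 3 mm either side of the spine axis, and weighs about 0.13 kg. Origin on the spine axis, axes as the leaf_edge point.
- salt_box: Loose white plastic salt box with green lid, 79 by 79 by 67 mm high, to be left alone; origin at the centre of its underside.
- jug_lid: Loose blue ceramic jug lid with a knob, 84 mm across, 46 mm high, to be left alone; origin at the centre of its underside.
- skimmer: Loose steel skimmer with a 90 mm disc, 325 mm long, lying flat on the shelf, about 0.3 to 0.46 m to the left or the right of the stand, 10 mm high, handle to its own -x; origin near the middle of its length, on the shelf; to be left alone.

How it is judged (in metres and radians):
On the way:
1. the leaf is brought past upright (value of joint leaf above 1.65 rad).
At the end, for the whole second after the job is handed in: The leaf lies flat on the other rest (within 0.1 rad, about 13 mm at its free edge) and still; the stand is level, and it and the three bystanders within 20 mm of where they were (value of joint leaf above 3.04 rad and velocity of joint leaf below 0.05 rad/s and angle between stand's own z axis and vertical below 0.05 rad and distance of each of stand, salt_box, jug_lid, skimmer from where it was at the start of the episode below 0.02 m); the robot touches nothing.
It fails at once if the leaf is pinched: both of its faces pressed by the fingers at once (contact force between the fingers and sheet_white above 1 N and contact force between the fingers and sheet_blue above 1 N).
It fails at once if the leaf is flung over (faster than 6 rad/s) (velocity of joint leaf above 6 rad/s).
It fails at once if the stand is lifted, tipped or dragged (distance of stand from where it was at the start of the episode above 0.02 m or angle between stand's own z axis and vertical above 0.15 rad).
It fails at once if a bystander is moved (distance of any of salt_box, jug_lid, skimmer from where it was at the start of the episode above 0.02 m).
It also fails if it takes over 43 s, if anything falls off the work surface, if the arm or the gripper's body presses on something with over 40 N, if the wrist force passes 120 N, or if a joint passes its speed limit or range.

## Working session

There is one attempt and no reset: what is moved stays moved. The work goes in short steps, Python scripts to look and compute and a tool call to move; the robot and the scene stay as the last step left them, time stands still between calls to the robot, and variables do not carry over. Pictures are saved under pics/ and viewed, at most 10 in all, crops included, and the job is handed in when it is done.

Besides the shell and the picture viewer there is one more tool, called after "Request:" in YAML: its name, and indented under it one key for each argument. arm_command: Moves the arm, as the interface text tells. Its arguments: {"type":"object","properties":{"deltas":{"type":"array"},"gripper":{"type":"number"}},"required":["deltas"]}

```bash
mkdir -p pics
cat > h.py <<'E'
import numpy as np, cv2
from cell import state, read_camera, job_done
def pts(c):
    h,w=c["range_z"].shape
    K=np.array([[c["fx"],0,c["cx"]],[0,c["fy"],c["cy"]],[0,0,1.]])
    u,v=np.meshgrid(np.arange(w),np.arange(h))
    # k1 only: undistort
    p=cv2.undistortPoints(np.stack([u,v],-1).reshape(-1,1,2).astype(float),K,np.array([c["k1"],0,0,0.])).reshape(h,w,2)
    z=c["range_z"]
    P=np.stack([p[...,0]*z,-p[...,1]*z,-z,np.ones_like(z)],-1)@np.array(c["extrinsics"]).T
    P=P[...,:3].copy(); P[z==0]=np.nan
    return P
E
python3 - <<'E'
from h import *
a=[]
for n in("top","side"):
    c=read_camera(n); np.savez(n+".npz",**c); a.append(c["color"])
    cv2.imwrite(f"pics/{n}0.png",c["color"][...,::-1]); print(n,np.array(c["extrinsics"])[:3].round(2).tolist(),c["k1"],c["fx"])
print(state())
E
```

```text
top [[0.14, 0.96, -0.24, 417.65], [-0.99, 0.13, -0.03, -102.69], [0.0, 0.24, 0.97, 861.74]] -0.0034177375652339552 362.74319891579796
side [[-0.86, 0.38, -0.35, 137.73], [-0.52, -0.63, 0.58, 673.31], [0.0, 0.68, 0.74, 1025.65]] -0.05529459537439858 469.26041836227694
{'t': 0.1, 'joints': array([-1.41761657e+00,  4.91471426e-01,  1.55934806e+00,  1.33152524e-05,
        1.09172262e+00, -1.05573779e-01]), 'qvel': array([ 8.06966903e-05, -7.52714241e-05, -1.83496976e-03,  1.07884779e-03,
       -6.07091419e-04,  6.01966420e-04]), 'tau': array([ 4.39999101e-03, -6.13622832e+01, -2.58608204e+01,  6.94535323e-02,
        4.69697441e-02, -6.04977913e-05]), 'eef_pos': array([ 159.93499467, -604.00086582,  233.15141559]), 'tcp_rot': array([-3.14064973e+00, -1.11796425e-04,  2.58747341e-01]), 'ft_force': array([ 0.50203601, -0.69469392, -0.33391435]), 'moment': array([-0.01511845, -0.0068517 ,  0.01573659]), 'grip_force': 0.0, 'opening': 1.001689983392297}
```

View pics/top0.png

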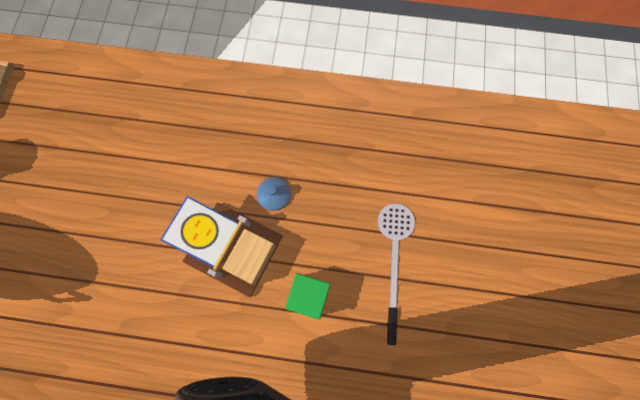

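View pics/side0.png

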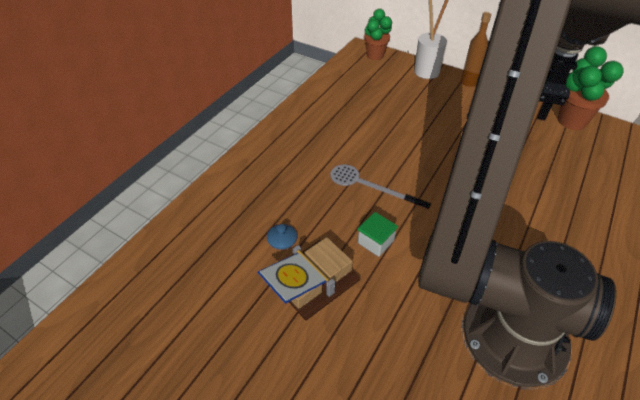

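Top view: the leaf's white face is at about (200,232), the spine runs from (241,220) to (212,272), the bare rest is at (249,256), the lid at (274,193), the salt box at (308,296), and the skimmer is well to the right.

Run:
```python
from h import *
for n in("top","side"):
    c=dict(np.load(n+".npz")); P=pts(c); hsv=cv2.cvtColor(c["color"],cv2.COLOR_RGB2HSV)
    H,S,V=[hsv[...,i].astype(int) for i in range(3)]
    box=np.zeros(H.shape,bool)
    if n=="top": box[190:285,155:262]=1
    else: box[245:305,255:345]=1
    w=box&(((S<60)&(V>150))|((H>20)&(H<32)&(S>180)&(V>180)))&(P[...,2]>50)
    nl,lab,st,_=cv2.connectedComponentsWithStats(w.astype(np.uint8)); k=1+st[1:,4].argmax()
    q=P[lab==k]; q=q[~np.isnan(q).any(1)]
    m=np.median(q,0); 
    A=np.c_[q[:,:2]-m[:2],np.ones(len(q))]
    co=np.linalg.lstsq(A,q[:,2],rcond=None)[0]
    r=cv2.minAreaRect(q[:,:2].astype(np.float32))
    print(n,"leaf",len(q),m.round(1),"tilt",co.round(3),"res",np.std(A@co-q[:,2]).round(2)); print(cv2.boxPoints(r).round(1).tolist(),q[:,2].min(),q[:,2].max())
    for nm,mask in dict(green=(H>55)&(H<80)&(S>150),blue=(H>98)&(H<115)&(S>100)&(V>60)).items():
        b2=np.zeros(H.shape,bool)
        if n=="top": b2[170:330,250:340]=1
        else: b2[205:270,258:405]=1
        q=P[mask&b2]; q=q[q[:,2]>10]
        print(nm,len(q),np.nanmedian(q,0).round(1),cv2.boxPoints(cv2.minAreaRect(q[:,:2].astype(np.float32))).round(0).tolist(),np.nanmax(q[:,2]).round(1))
    # bare rest
    uv=(250,256) if n=="top" else (328,258)
    print("rest",P[uv[1]-2:uv[1]+3,uv[0]-2:uv[0]+3].reshape(-1,3).mean(0).round(1))
    if n=="top":
        m=np.zeros(H.shape,bool); m[200:290,160:290]=1
        for lo,hi in((52,61),(61,80),(8,20)):
            k=m&(P[...,2]>lo)&(P[...,2]<hi)
            if k.sum()>5: print(lo,hi,k.sum(),cv2.boxPoints(cv2.minAreaRect(P[k][:,:2].astype(np.float32))).round(0).tolist())
c=dict(np.load("top.npz"));s=dict(np.load("side.npz"))
a=cv2.resize(c["color"][180:300,150:310],None,fx=5,fy=5); cv2.imwrite("pics/ct.png",a[...,::-1])
```

```text
top leaf 1706 [512.8 168.8  78.4] tilt [ 0.088  0.252 78.738] res 1.48
[[447.3999938964844, 132.39999389648438], [545.2000122070312, 99.4000015258789], [583.2999877929688, 212.10000610351562], [485.5, 245.10000610351562]] 60.38189878997923 98.29300989935223
green 1282 [410.8 -78.2  67.5] [[368.0, -109.0], [442.0, -121.0], [455.0, -48.0], [381.0, -35.0]] 73.1
blue 428 [629.   50.7  17.3] [[588.0, 44.0], [621.0, 8.0], [675.0, 59.0], [641.0, 95.0]] 49.3
rest [478.4  60.1  57.5]
52 61 1581 [[397.0, 58.0], [522.0, 4.0], [563.0, 98.0], [437.0, 152.0]]
61 80 1682 [[402.0, 58.0], [536.0, 12.0], [588.0, 166.0], [454.0, 212.0]]
8 20 1870 [[391.0, 54.0], [618.0, -23.0], [676.0, 148.0], [449.0, 225.0]]
side leaf 2 [481.6 121.9  63.9] tilt [-0.629  0.508 63.888] res 0.0
[[484.5, 119.5], [484.5, 119.5], [478.70001220703125, 124.19999694824219], [478.70001220703125, 124.19999694824219]] 60.88929402606561 66.8869244972019
green 658 [409.7 -72.   67.3] [[366.0, -107.0], [443.0, -120.0], [455.0, -45.0], [378.0, -32.0]] 72.9
blue 460 [632.8  49.9  17.2] [[586.0, 57.0], [624.0, -2.0], [687.0, 39.0], [649.0, 98.0]] 50.0
rest [474.9  72.9  58.2]
```

View pics/ct.png

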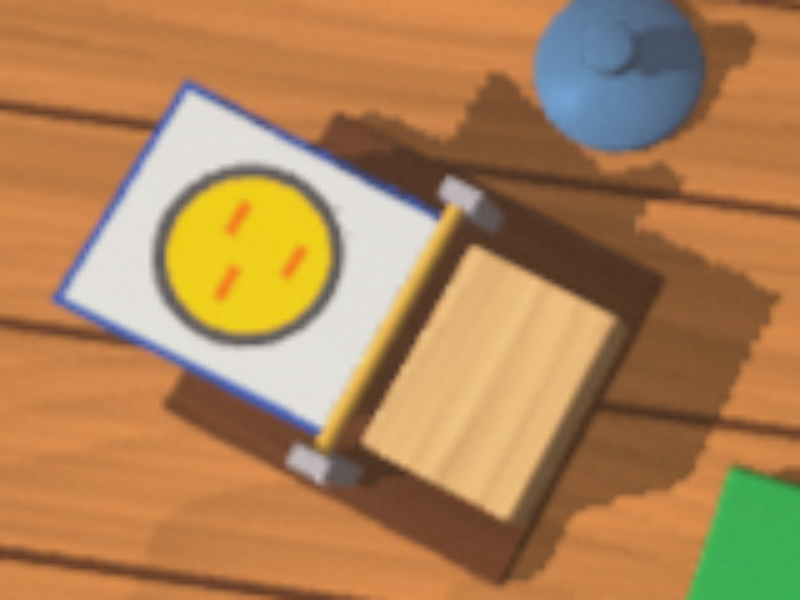

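The leaf is raised about 0.26 rad. The stand's yaw is about -18.6°, spine_mid is near (495,113,60), and the free edge is near (536,232,93). The crop shows the picture face, the brass spine and the bare rest clearly.

The tool only yaws, so it stays vertical. I'll lift the edge with the closed fingertips pressed lightly against it (push plus friction), follow its arc past upright, then press down on the blue face.

Request:
arm_command:
  deltas:
    - {"dx": 0.033,"dy": 0.027,"yaw": 5.66}
    - {"dx": 0.033,"dy": 0.027,"yaw": 5.66}
    - {"dx": 0.033,"dy": 0.027,"yaw": 5.66}
    - {"dx": 0.033,"dy": 0.027,"yaw": 5.66}
    - {"dx": 0.033,"dy": 0.027,"yaw": 5.66}
    - {"dx": 0.033,"dy": 0.027,"yaw": 5.66}
    - {"dx": 0.033,"dy": 0.027,"yaw": 5.66}
    - {"dx": 0.033,"dy": 0.027,"yaw": 5.66}
    - {"dx": 0.033,"dy": 0.027,"yaw": 5.66}
    - {"dx": 0.033,"dy": 0.027,"yaw": 5.66}
    - {"dx": 0.033,"dy": 0.027}
    - {"dx": 0.033,"dy": 0.027}
    - {}
  gripper: 0

```text
$.deltas[0]: bad value
```

Request:
arm_command:
  deltas:
    - {"dx": 0.003,"dy": 0.04}
    - {"dx": 0.003,"dy": 0.04}
    - {"dx": 0.003,"dy": 0.04}
    - {"dx": 0.003,"dy": 0.04}
    - {"dx": 0.003,"dy": 0.04}
    - {"dx": 0.003,"dy": 0.04}
    - {"dx": 0.003,"dy": 0.04}
    - {"dx": 0.003,"dy": 0.04}
    - {"dx": 0.003,"dy": 0.04}
    - {"dx": 0.003,"dy": 0.04}
    - {"dx": 0.003,"dy": 0.04}
    - {"dx": 0.003,"dy": 0.04}
    - {"dx": 0.003,"dy": 0.04}
    - {"dx": 0.003,"dy": 0.04}
    - {}
    - {}

```text
$.deltas[0]: bad value
```

Request:
arm_command:
  deltas:
    - {"dx": 0.033,"dy": 0.027,"dz": 0,"yaw": 5.66}
    - {"dx": 0.033,"dy": 0.027,"dz": 0,"yaw": 5.66}
    - {"dx": 0.033,"dy": 0.027,"dz": 0,"yaw": 5.66}
    - {"dx": 0.033,"dy": 0.027,"dz": 0,"yaw": 5.66}
    - {"dx": 0.033,"dy": 0.027,"dz": 0,"yaw": 5.66}
    - {"dx": 0.033,"dy": 0.027,"dz": 0,"yaw": 5.66}
    - {"dx": 0.033,"dy": 0.027,"dz": 0,"yaw": 5.66}
    - {"dx": 0.033,"dy": 0.027,"dz": 0,"yaw": 5.66}
    - {"dx": 0.033,"dy": 0.027,"dz": 0,"yaw": 5.66}
    - {"dx": 0.033,"dy": 0.027,"dz": 0,"yaw": 5.66}
    - {"dx": 0.033,"dy": 0.027,"dz": 0,"yaw": 0}
    - {"dx": 0.033,"dy": 0.027,"dz": 0,"yaw": 0}
    - {"dx": 0,"dy": 0,"dz": 0,"yaw": 0}
  gripper: 0

```text
t: 1.4
eef_pos: [558.8, -276.9, 233.1]
tcp_rot: [-3.142, -0.001, 1.251]
ft_force: [-0.6, -0.6, 0.3]
opening: 0.011
grip_force: 0.0
```

Request:
arm_command:
  deltas:
    - {"dx": 0,"dy": 0.04,"dz": 0,"yaw": 0}
    - {"dx": 0,"dy": 0.04,"dz": 0,"yaw": 0}
    - {"dx": 0,"dy": 0.04,"dz": 0,"yaw": 0}
    - {"dx": 0,"dy": 0.04,"dz": 0,"yaw": 0}
    - {"dx": 0,"dy": 0.04,"dz": 0,"yaw": 0}
    - {"dx": 0,"dy": 0.04,"dz": 0,"yaw": 0}
    - {"dx": 0,"dy": 0.04,"dz": 0,"yaw": 0}
    - {"dx": 0,"dy": 0.04,"dz": 0,"yaw": 0}
    - {"dx": 0,"dy": 0.04,"dz": 0,"yaw": 0}
    - {"dx": 0,"dy": 0.04,"dz": 0,"yaw": 0}
    - {"dx": 0,"dy": 0.04,"dz": 0,"yaw": 0}
    - {"dx": 0,"dy": 0.04,"dz": 0,"yaw": 0}
    - {"dx": 0,"dy": 0.04,"dz": 0,"yaw": 0}
    - {"dx": -0.006,"dy": 0.04,"dz": 0,"yaw": 0}
    - {"dx": 0,"dy": 0,"dz": 0,"yaw": 0}
    - {"dx": 0,"dy": 0,"dz": 0,"yaw": 0}

```text
t: 3.0
eef_pos: [549.6, 279.9, 233.2]
tcp_rot: [-3.141, 0.001, 1.248]
ft_force: [-0.2, -1.5, -0.9]
opening: 0.004
grip_force: 0.0
```

Request:
arm_command:
  deltas:
    - {"dx": 0,"dy": 0,"dz": -0.03,"yaw": 0}
    - {"dx": 0,"dy": 0,"dz": -0.03,"yaw": 0}
    - {"dx": 0,"dy": 0,"dz": -0.03,"yaw": 0}
    - {"dx": 0,"dy": 0,"dz": -0.03,"yaw": 0}
    - {"dx": 0,"dy": 0,"dz": -0.026,"yaw": 0}
    - {"dx": 0,"dy": 0,"dz": 0,"yaw": 0}
    - {"dx": 0,"dy": 0,"dz": 0,"yaw": 0}

```text
t: 3.7
eef_pos: [550.5, 278.7, 88.2]
tcp_rot: [-3.141, 0.0, 1.245]
ft_force: [0.2, -0.1, 0.3]
opening: 0.008
grip_force: 0.0
```

Run:
```python
from h import *
a=read_camera("side")["color"][170:350,230:420];b=read_camera("top")["color"][140:320,130:320]
cv2.imwrite("pics/pre.png",cv2.resize(np.hstack([a,b]),None,fx=2,fy=2)[...,::-1])
s=state();print(s["t"],s["eef_pos"],s["ft_force"])
```

```text
3.8 [550.83228621 279.42734742  89.2490395 ] [0.75001561 0.64342177 1.31430911]
```

View pics/pre.png

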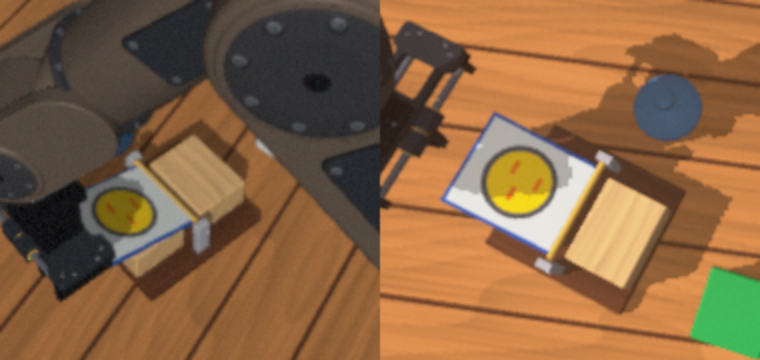

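The fingers stand outside the free edge, centred on it and about 40 mm off. Next I approach.

Request:
arm_command:
  deltas:
    - {"dx": -0.0027,"dy": -0.008,"dz": 0,"yaw": 0}
    - {"dx": -0.0027,"dy": -0.008,"dz": 0,"yaw": 0}
    - {"dx": -0.0027,"dy": -0.008,"dz": 0,"yaw": 0}
    - {"dx": -0.0027,"dy": -0.008,"dz": 0,"yaw": 0}
    - {"dx": 0,"dy": 0,"dz": 0,"yaw": 0}
    - {"dx": 0,"dy": 0,"dz": 0,"yaw": 0}

```text
t: 4.4
eef_pos: [539.3, 247.6, 87.8]
tcp_rot: [3.141, -0.0, 1.246]
ft_force: [-0.1, 0.9, -0.3]
opening: 0.008
grip_force: 0.0
```

Request:
arm_command:
  deltas:
    - {"dx": -0.0006,"dy": -0.0019,"dz": 0,"yaw": 0}
    - {"dx": 0,"dy": 0,"dz": 0,"yaw": 0}
    - {"dx": 0,"dy": 0,"dz": 0,"yaw": 0}

```text
t: 4.7
eef_pos: [538.6, 246.1, 87.6]
tcp_rot: [3.142, 0.0, 1.247]
ft_force: [0.1, 0.4, 0.2]
opening: 0.007
grip_force: 0.0
```

Request:
arm_command:
  deltas:
    - {"dx": -0.0006,"dy": -0.0019,"dz": 0,"yaw": 0}
    - {"dx": 0,"dy": 0,"dz": 0,"yaw": 0}
    - {"dx": 0,"dy": 0,"dz": 0,"yaw": 0}

```text
t: 5.0
eef_pos: [538.1, 244.3, 87.7]
tcp_rot: [3.141, -0.0, 1.247]
ft_force: [-0.0, 2.3, -1.0]
opening: 0.004
grip_force: 1.5
```

Contact. Now I start following the arc upwards with a slight inward bias.

Request:
arm_command:
  deltas:
    - {"dx": -0.0005,"dy": -0.0014,"dz": 0.001,"yaw": 0}
    - {"dx": -0.0005,"dy": -0.0014,"dz": 0.003,"yaw": 0}
    - {"dx": -0.0005,"dy": -0.0014,"dz": 0.004,"yaw": 0}
    - {"dx": -0.0005,"dy": -0.0014,"dz": 0.004,"yaw": 0}
    - {"dx": 0,"dy": 0,"dz": 0,"yaw": 0}

```text
t: 5.5
eef_pos: [536.8, 239.6, 100.9]
tcp_rot: [3.139, -0.003, 1.246]
ft_force: [0.4, 10.6, 4.0]
opening: 0.006
grip_force: 5.2
```

```bash
cat > leaf.py <<'E'
from h import *
# leaf angle from top camera depth of white/yellow face
c=read_camera("top");P=pts(c);hsv=cv2.cvtColor(c["color"],cv2.COLOR_RGB2HSV)
H,S,V=[hsv[...,i].astype(int) for i in range(3)]
d=P[...,:2]-np.array([495,113.]); y=d@[.32,.947]; x=d@[.948,-.319]; z=P[...,2]-60
m=(abs(x)<50)&(y>-120)&(y<125)&(z>8 if True else 0)&(((H>20)&(H<32)&(S>180))|(S<60)&(V>90)|((H>105)&(H<130)&(S>120)))&(np.hypot(y,z)<140)&(np.hypot(y,z)>25)
a=np.arctan2(z[m],y[m]);s=state()
print("n",m.sum(),"theta",np.percentile(a,[10,50,90]).round(3),"TCP r",((s["eef_pos"][:2]-[495,113])@[.32,.947]).round(1),s["eef_pos"].round(1),s["ft_force"].round(1),s["t"])
cv2.imwrite("pics/cur.png",c["color"][...,::-1])
E
python3 leaf.py
```

```text
n 2089 theta [0.386 0.412 0.468] TCP r 133.3 [536.9 239.7 100.7] [ 1.2 10.2  4.2] 5.55
```

Request:
arm_command:
  deltas:
    - {"dx": 0,"dy": 0,"dz": 0.005,"yaw": 0}
    - {"dx": -0.0006,"dy": -0.0019,"dz": 0.005,"yaw": 0}
    - {"dx": -0.0007,"dy": -0.0021,"dz": 0.0047,"yaw": 0}
    - {"dx": -0.0008,"dy": -0.0023,"dz": 0.0045,"yaw": 0}
    - {"dx": 0,"dy": 0,"dz": 0,"yaw": 0}

```text
t: 6.05
eef_pos: [534.0, 232.0, 119.7]
tcp_rot: [3.141, -0.001, 1.246]
ft_force: [-0.2, 4.0, 2.5]
opening: 0.003
grip_force: 1.7
```

```bash
python3 leaf.py
```

```text
n 2103 theta [0.54  0.565 0.617] TCP r 125.1 [534.1 231.9 119.4] [0.7 3.1 2. ] 6.1
```

Working well at low force. Continue along the arc.

Request:
arm_command:
  deltas:
    - {"dx": -0.0011,"dy": -0.0032,"dz": 0.0055,"yaw": 0}
    - {"dx": -0.0012,"dy": -0.0035,"dz": 0.0053,"yaw": 0}
    - {"dx": -0.0013,"dy": -0.0037,"dz": 0.0052,"yaw": 0}
    - {"dx": -0.0013,"dy": -0.004,"dz": 0.005,"yaw": 0}
    - {"dx": -0.0014,"dy": -0.0042,"dz": 0.0048,"yaw": 0}
    - {"dx": -0.0015,"dy": -0.0044,"dz": 0.0046,"yaw": 0}
    - {"dx": -0.0016,"dy": -0.0046,"dz": 0.0043,"yaw": 0}
    - {"dx": -0.0017,"dy": -0.0049,"dz": 0.004,"yaw": 0}
    - {"dx": -0.0017,"dy": -0.0051,"dz": 0.0037,"yaw": 0}
    - {"dx": 0,"dy": 0,"dz": 0,"yaw": 0}

```text
t: 7.1
eef_pos: [520.8, 193.8, 161.5]
tcp_rot: [3.142, 0.0, 1.246]
ft_force: [-0.2, 1.1, 1.2]
opening: 0.007
grip_force: 0.3
```

```bash
python3 leaf.py
```

```text
n 1842 theta [1.005 1.028 1.07 ] TCP r 84.9 [520.7 193.9 161.2] [-0.2 -0.6  0.1] 7.15
```

Request:
arm_command:
  deltas:
    - {"dx": -0.0019,"dy": -0.0057,"dz": 0.002,"yaw": 0}
    - {"dx": -0.0019,"dy": -0.0057,"dz": 0.002,"yaw": 0}
    - {"dx": -0.0019,"dy": -0.0057,"dz": 0.002,"yaw": 0}
    - {"dx": -0.0019,"dy": -0.0057,"dz": 0.002,"yaw": 0}
    - {"dx": -0.0019,"dy": -0.0057,"dz": 0.001,"yaw": 0}
    - {"dx": -0.0019,"dy": -0.0057,"dz": 0.001,"yaw": 0}
    - {"dx": -0.0019,"dy": -0.0057,"dz": 0.001,"yaw": 0}
    - {"dx": -0.0019,"dy": -0.0057,"dz": 0.001,"yaw": 0}
    - {"dx": -0.0019,"dy": -0.0057,"dz": 0,"yaw": 0}
    - {"dx": -0.0019,"dy": -0.0057,"dz": 0,"yaw": 0}
    - {"dx": -0.0019,"dy": -0.0057,"dz": 0,"yaw": 0}
    - {"dx": -0.0019,"dy": -0.0057,"dz": 0,"yaw": 0}
    - {"dx": 0,"dy": 0,"dz": 0,"yaw": 0}

```text
t: 8.45
eef_pos: [498.0, 125.4, 173.2]
tcp_rot: [-3.141, 0.0, 1.246]
ft_force: [0.2, 0.3, 0.5]
opening: 0.005
grip_force: 0.0
```

```bash
python3 leaf.py
python3 - <<'E'
from h import *
a=read_camera("side")["color"][100:350,200:440]
cv2.imwrite("pics/up.png",cv2.resize(np.hstack([a,cv2.imread("pics/cur.png")[90:340,110:350,::-1]]),None,fx=1.6,fy=1.6)[...,::-1])
E
```

```text
n 622 theta [1.607 1.621 1.653] TCP r 13.0 [498.1 125.7 173.2] [0.4 0.6 0.2] 8.5
```

View pics/up.png

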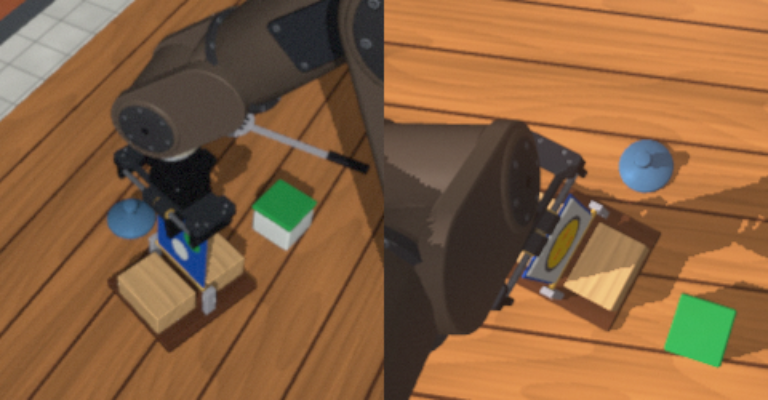

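The leaf is upright, its blue face (with dots) against the fingertips, and nothing else has moved. Next I push over with the tip on the blue face.

Request:
arm_command:
  deltas:
    - {"dx": -0.0016,"dy": -0.0046,"dz": -0.0005,"yaw": 0}
    - {"dx": -0.0016,"dy": -0.0046,"dz": -0.0005,"yaw": 0}
    - {"dx": -0.0016,"dy": -0.0046,"dz": -0.0005,"yaw": 0}
    - {"dx": -0.0016,"dy": -0.0046,"dz": -0.0005,"yaw": 0}
    - {"dx": -0.0016,"dy": -0.0046,"dz": -0.0005,"yaw": 0}
    - {"dx": -0.0015,"dy": -0.0044,"dz": -0.0018,"yaw": 0}
    - {"dx": -0.0015,"dy": -0.0044,"dz": -0.0018,"yaw": 0}
    - {"dx": -0.0015,"dy": -0.0044,"dz": -0.0018,"yaw": 0}
    - {"dx": -0.0015,"dy": -0.0044,"dz": -0.0018,"yaw": 0}
    - {"dx": -0.0015,"dy": -0.0044,"dz": -0.0018,"yaw": 0}
    - {"dx": -0.0013,"dy": -0.0038,"dz": -0.0029,"yaw": 0}
    - {"dx": -0.0013,"dy": -0.0038,"dz": -0.0029,"yaw": 0}
    - {"dx": -0.0013,"dy": -0.0038,"dz": -0.0029,"yaw": 0}
    - {"dx": -0.0013,"dy": -0.0038,"dz": -0.0029,"yaw": 0}
    - {"dx": -0.0013,"dy": -0.0038,"dz": -0.0029,"yaw": 0}
    - {"dx": 0,"dy": 0,"dz": 0,"yaw": 0}

```text
t: 10.15
eef_pos: [476.0, 61.7, 146.8]
tcp_rot: [-3.141, 0.0, 1.246]
ft_force: [0.1, 0.9, -0.4]
opening: 0.004
grip_force: 0.0
```

```bash
python3 leaf.py
```

```text
n 423 theta [2.34  2.348 2.36 ] TCP r -54.5 [476.1  61.9 147. ] [-0.1 -0.1  0.1] 10.2
```

Request:
arm_command:
  deltas:
    - {"dx": -0.001,"dy": -0.0029,"dz": -0.0038,"yaw": 0}
    - {"dx": -0.001,"dy": -0.0029,"dz": -0.0038,"yaw": 0}
    - {"dx": -0.001,"dy": -0.0029,"dz": -0.0038,"yaw": 0}
    - {"dx": -0.001,"dy": -0.0029,"dz": -0.0038,"yaw": 0}
    - {"dx": -0.001,"dy": -0.0029,"dz": -0.0038,"yaw": 0}
    - {"dx": -0.0006,"dy": -0.0019,"dz": -0.0045,"yaw": 0}
    - {"dx": -0.0006,"dy": -0.0019,"dz": -0.0045,"yaw": 0}
    - {"dx": -0.0006,"dy": -0.0019,"dz": -0.0045,"yaw": 0}
    - {"dx": -0.0006,"dy": -0.0019,"dz": -0.0045,"yaw": 0}
    - {"dx": -0.0006,"dy": -0.0019,"dz": -0.0045,"yaw": 0}
    - {"dx": 0,"dy": 0,"dz": -0.0045,"yaw": 0}
    - {"dx": 0,"dy": 0,"dz": -0.0045,"yaw": 0}
    - {"dx": 0,"dy": 0,"dz": -0.004,"yaw": 0}
    - {"dx": 0,"dy": 0,"dz": -0.004,"yaw": 0}
    - {"dx": 0,"dy": 0,"dz": -0.003,"yaw": 0}
    - {"dx": 0,"dy": 0,"dz": 0,"yaw": 0}
    - {"dx": 0,"dy": 0,"dz": 0,"yaw": 0}

```text
t: 11.9
eef_pos: [468.3, 38.1, 85.7]
tcp_rot: [-3.142, 0.0, 1.247]
ft_force: [1.0, 0.5, -0.6]
opening: 0.007
grip_force: 0.0
```

```bash
python3 leaf.py
```

```text
n 49 theta [3.056 3.065 3.072] TCP r -79.4 [468.3  38.2  85.8] [-0.5 -0.5 -0.1] 11.95
```

Request:
arm_command:
  deltas:
    - {"dx": 0,"dy": 0,"dz": -0.0015,"yaw": 0}
    - {"dx": 0,"dy": 0,"dz": -0.0015,"yaw": 0}
    - {"dx": 0,"dy": 0,"dz": 0,"yaw": 0}
    - {"dx": 0,"dy": 0,"dz": 0,"yaw": 0}

```text
t: 12.35
eef_pos: [468.2, 38.1, 82.7]
tcp_rot: [-3.142, 0.0, 1.247]
ft_force: [-0.0, -0.2, -0.2]
opening: 0.007
grip_force: 0.0
```

Request:
arm_command:
  deltas:
    - {"dx": 0,"dy": 0,"dz": -0.001,"yaw": 0}
    - {"dx": 0,"dy": 0,"dz": 0,"yaw": 0}
    - {"dx": 0,"dy": 0,"dz": 0,"yaw": 0}

```text
t: 12.65
eef_pos: [468.3, 38.1, 82.2]
tcp_rot: [3.141, -0.0, 1.247]
ft_force: [-1.7, -0.3, 7.1]
opening: 0.006
grip_force: 4.0
```

The leaf is firmly on the rest (7 N, no further travel). I retreat straight up, then aside.

Request:
arm_command:
  deltas:
    - {"dx": 0,"dy": 0,"dz": -0.0005,"yaw": 0}
    - {"dx": 0,"dy": 0,"dz": 0,"yaw": 0}
    - {"dx": 0,"dy": 0,"dz": 0.005,"yaw": 0}
    - {"dx": 0,"dy": 0,"dz": 0.02,"yaw": 0}
    - {"dx": 0,"dy": 0,"dz": 0.03,"yaw": 0}
    - {"dx": 0,"dy": 0,"dz": 0.03,"yaw": 0}
    - {"dx": 0,"dy": 0,"dz": 0.03,"yaw": 0}
    - {"dx": 0,"dy": 0,"dz": 0.03,"yaw": 0}
    - {"dx": 0,"dy": -0.03,"dz": 0.01,"yaw": 0}
    - {"dx": 0,"dy": -0.04,"dz": 0,"yaw": 0}
    - {"dx": 0,"dy": -0.04,"dz": 0,"yaw": 0}
    - {"dx": 0,"dy": -0.04,"dz": 0,"yaw": 0}
    - {"dx": 0,"dy": -0.04,"dz": 0,"yaw": 0}
    - {"dx": 0,"dy": -0.04,"dz": 0,"yaw": 0}
    - {"dx": 0,"dy": -0.04,"dz": 0,"yaw": 0}
    - {"dx": 0,"dy": -0.04,"dz": 0,"yaw": 0}
    - {"dx": 0,"dy": 0,"dz": 0,"yaw": 0}
    - {"dx": 0,"dy": 0,"dz": 0,"yaw": 0}

```text
t: 14.45
eef_pos: [467.8, -272.2, 235.9]
tcp_rot: [-3.141, -0.0, 1.245]
ft_force: [0.2, 0.7, -1.2]
opening: 0.004
grip_force: 0.0
```

```bash
python3 leaf.py
python3 - <<'E'
from h import *
c=read_camera("side"); t=read_camera("top")
P=pts(t); d=P[...,:2]-np.array([495,113.]); y=d@[.32,.947]; x=d@[.948,-.319]
m=(abs(x)<50)&(y<-15)&(y>-122)
co=np.polyfit(y[m],P[...,2][m],1); print("slope",co,m.sum())
o=dict(np.load("top.npz"));cv2.imwrite("pics/end.png",cv2.resize(np.hstack([t["color"][160:350,150:420],o["color"][160:350,150:420]]),None,fx=1.4,fy=1.4)[...,::-1])
E
```

```text
slope [9.66424490e-03 6.39756027e+01] 2259Traceback (most recent call last):
  File "leaf.py", line 8, in <module>
    print("n",m.sum(),"theta",np.percentile(a,[10,50,90]).round(3),"TCP r",((s["eef_pos"][:2]-[495,113])@[.32,.947]).round(1),s["eef_pos"].round(1),s["ft_force"].round(1),s["t"])
                              ~~~~~~~~~~~~~^^^^^^^^^^^^^^
    return _quantile_unchecked(
        a, q, axis, out, overwrite_input, method, keepdims, weights)
    return _ureduce(a,
                    func=_quantile_ureduce_func,
    ...<5 lines>...
                    overwrite_input=overwrite_input,
                    method=method)
    r = func(a, **kwargs)
    result = _quantile(arr,
                       quantiles=q,
    ...<2 lines>...
                       out=out,
                       weights=wgt)
    slices_having_nans = np.isnan(arr[-1, ...])
                                  ~~~^^^^^^^^^
IndexError: index -1 is out of bounds for axis 0 with size 0
```

View pics/end.png

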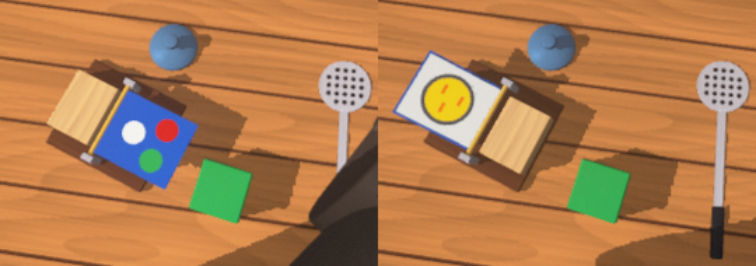

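The leaf lies flat with its blue face up (slope 0.01). The stand, box, lid and skimmer are unmoved, and the arm is clear. Handing in.

```bash
python3 -c "from cell import job_done; print(job_done())"
```

```text
the job is handed in; nothing more can be done
None
```

The leaf is turned over and lies flat on the other rest, blue face up; the arm is clear, the stand, salt box, jug lid and skimmer look unmoved, and the job was handed in at about 15 s (no verdict was returned).

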